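# Switch on the tube heater

## Task

The sample tubes are loaded in the block heater: switch it on by flipping the bat toggle on its front deck over its centre, from leaning to the front edge to leaning back towards the tubes. Leave the toggle of the neighbouring stirrer off, and do not tip over the small yellow-capped bottle between the two instruments.

Things in the scene. Friction and masses are not known exactly. Their poses are not given: they have to be found in the camera images.
- heater_toggle (a joint): The block heater's toggle: a plain steel tapered bat, 45 mm long from its pivot, 11 mm thick near its free end, 6 mm at the root. In rad: 0 = off, leaning 0.45 from upright to the instrument's front edge; 0.45 = upright; 0.9 = on, leaning 0.45 back towards the tubes. Over-centre: it springs away from upright to the nearer side; about 3 N at its end pushes it over.
- heater_switch (a point): Pivot of that bat, 4 mm above the flat, free deck (80 mm above the bench). z up; x level from the front edge to the back (the way the bat must go). Off, the bat's end is at x -20, z 41 mm; on, x +20. Root collar 15 mm wide, 5 mm above the pivot. Fixed white case 280 (x) x 180 x 80 mm; this point is 65 mm from its front edge; tubes in a dark metal block (107 mm high) begin 85 mm behind.
- stirrer_toggle (a joint): Toggle of the stirrer, a fixed white case of the same size that has a round white plate and a glass beaker (rim 171 mm above the bench) in place of the tube block. Same bat at the same place on its deck, same values: 0 = off, 0.9 = on.
- bottle: Small loose white bottle with a yellow cap, 30 mm diameter, 55 mm high, standing on the bench between the two instruments near their front; origin at the centre of its underside, z up along its axis.
Not all that is in view belongs to the job. What is shaped like the bottle but black or pink is not meant.

How it is judged:
By the outcome, as a careful person would: the job done as asked, in the order asked, and still so for the second after the job is handed in, with the robot touching nothing.
It also fails if it takes over 32 s, if anything falls off the work surface, if the arm or the gripper's body presses on something with over 40 N, if the wrist force passes 120 N, or if a joint passes its speed limit or range.

## Robot

A 6-joint arm with a two-finger parallel gripper is mounted at the origin on the work surface. World frame = base frame: x ahead of the robot, y to its left, z up, the work surface at z = 0. Lengths are in m, angles in rad, forces in N, time in s.
With the tool pointing down it reaches from about 0.275 to 0.85 m from the base axis. Payload 19 kg.
Tool frame: the origin (TCP) lies at the very end of the fingers, on their centre line; the grasp point (between the pads) lies 19 mm behind it; z points along the fingers, y is the line along which they close (so a half turn about z gives the same grasp; the last joint's range is limited). The gripper opens to 85 mm and grips with 20 to 120 N. Pads are 22 mm wide; open, the fingers measure 114 mm over their backs; the gripper's body (76 mm by 85 mm) begins 54 mm behind the grasp point. The pads swing forward as they close: fully open they stand 13 mm farther back than shut.
Start: joints at [-1.399, 0.15, 1.437, -0, 1.554, -0.134], TCP at [0.173, -0.548, 0.231] pointing down, gripper open.
Joint ranges: [-2.8, 2.8], [-0.68, 2.1], [0.12, 2.68], [-1.39, 4.53], [0.16, 2.79], [-2.81, 2.81]. Speed limits (rad/s): [1.89, 1.89, 2.22, 3.01, 3.01, 3.01].

## Interface

Orientations are given as a rotation vector (axis times angle).
In Python, from bench import sensors, imaging, bot gives the robot as it stands. The module is installed in compiled form; this text tells all that it offers.
- The arm moves only by the shell command python3 -m crank 'ROWS' [FORCE]. ROWS is JSON, a list that holds one entry, the list of rows, each a list of 7 numbers: the shift along the tool's x, y, z in m, then the turn, a rotation vector about the tool's x, y, z in degrees, then the opening, from -1 (shut) to 1 (fully open), so that 0 is half open. In form: [[[x, y, z, ax, ay, az, fingers], ...]]. A call has 1 to 20 rows; each row is the pose to reach, as a shift and turn from the pose commanded when the call began, along the tool's axes at that moment; what a row does not reach only later rows make up. A row lasts 1/10 s, in which the tool goes at most 50 mm and 8.59 degrees, less where a joint would pass 70% of its speed; a pose out of reach is approached as far as the arm can. A call with a gripper value outside its range is refused whole. The fingers move at their own pace and stop on an object; FORCE is the grip in N (left out, the last holds). Time passes only in rows, so rows that repeat a pose let the fingers close. It gives the time, the measured TCP pose, the force, the opening and the grip force at its end, in the units of the state.
- sensors.read_state(): the state, without advancing time (a new reading comes with each control period).
- imaging.camera(name): name is "scene" or "top"; returns a dict with "image" (480x640x3 uint8, red, green, blue), "range_z" (480x640 float32, m along the optical axis (not along the pixel's ray), 0 where there is no reading), "intrinsics" (3x3 intrinsics, pixels), "rvec" (rotation vector, rad) and "tvec" (3), from world to camera coordinates, as OpenCV has them. Camera axes: x right, y down, z forward; pixel columns grow to the right and rows downward; lengths in m; the calibration is good to about 2 mm. A picture is of the moment at which its call begins.
- bot.finish_job(): hands the job in; it is judged then, once.
The state is a dict: "time_s": time; "qpos": joint angles; "dq": joint speeds; "joint_efforts": joint torques, N m; "position": TCP position; "eef_rot": TCP orientation; "ft_force": force on the tool from outside, world axes, zero at the start; "torque": the same for the moment, N m; "width": finger opening in m; "grip_force": force on a finger pad.
Only numpy, scipy, OpenCV 4.12 (cv2) and the standard library are available. Lean on these libraries where they do the work, as an engineer would, in place of code of your own. Each camera call takes 0.05 s, during which the arm holds its last target. There are 200 camera calls.

## Working session

There is one attempt and no reset: what is moved stays moved. The work goes in short steps, Python scripts to look and compute and a shell command to move; the robot and the scene stay as the last step left them, time stands still between calls to the robot, and variables do not carry over. Pictures are saved under pics/ and viewed, at most 10 in all, crops included, and the job is handed in when it is done.

```bash
mkdir -p pics
cat > h.py <<'E'
import numpy as np, cv2
from bench import sensors, imaging, bot
def grab(n, f=None):
    c=imaging.camera(n)
    if f: cv2.imwrite('pics/'+f, c['image'][:,:,::-1])
    np.savez('/tmp/'+n+'.npz', **c)
    return c
def world(c):
    R=cv2.Rodrigues(np.array(c['rvec'],float))[0]; t=np.array(c['tvec'],float).ravel()
    K=c['intrinsics']; z=c['range_z']; v,u=np.mgrid[:480,:640]
    P=np.stack([(u-K[0,2])/K[0,0]*z,(v-K[1,2])/K[1,1]*z,z],-1)
    return (P-t)@R
def ray(c,u,v,h):
    R=cv2.Rodrigues(np.array(c['rvec'],float))[0]; t=np.array(c['tvec'],float).ravel()
    d=R.T@np.linalg.inv(c['intrinsics'])@np.array([u,v,1.]); o=-R.T@t
    return o+d*(h-o[2])/d[2]
E
python3 - <<'E'
from h import *
for n in('scene','top'):
    c=grab(n,n+'1.png'); R=cv2.Rodrigues(np.array(c['rvec'],float))[0]; print(n,-R.T@np.ravel(c['tvec']))
s=sensors.read_state(); print(s)
E
```

```text
scene [ 0.92441844 -0.30162586  0.83044001]
top [0.43719006 0.02849096 0.82394449]
{'time_s': 0.1, 'qpos': array([-1.39900748e+00,  1.50938879e-01,  1.43792565e+00, -4.65946122e-07,
        1.55381260e+00, -1.33973276e-01]), 'dq': array([ 2.31592919e-04,  8.97771177e-05, -1.75437181e-03, -1.05444414e-03,
        1.25308799e-03,  1.27894184e-03]), 'joint_efforts': array([ 4.62731172e-03, -7.14377189e+01, -5.71789563e+01, -8.48988293e-05,
        7.28307801e-03,  5.91101661e-05]), 'position': array([ 0.17304536, -0.54811958,  0.23075476]), 'eef_rot': array([-3.10387885e+00, -4.78256161e-01,  3.29275935e-05]), 'ft_force': array([-0.20631333, -0.2478497 ,  0.220305  ]), 'torque': array([-0.0021079 , -0.02341449, -0.02760012]), 'grip_force': 0.0, 'width': 0.08523876796627743}
```

View pics/scene1.png

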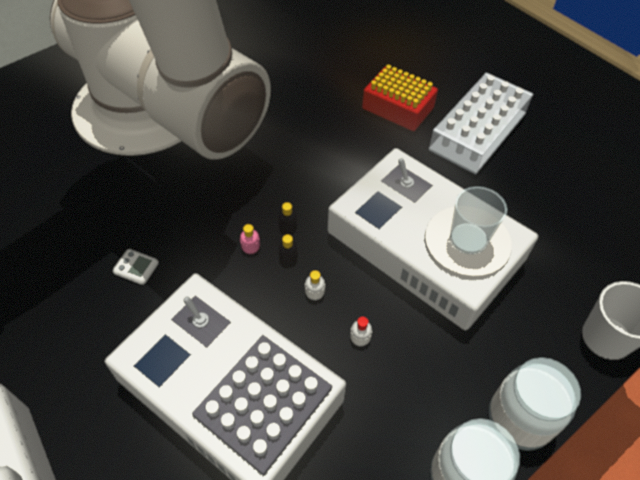

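View pics/top1.png

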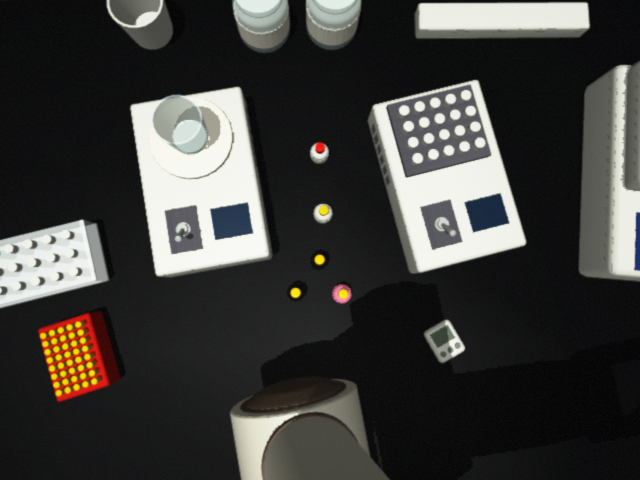

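The heater is the case with the tube block: its toggle is at about (443,225) in the top view and (198,315) in the scene view. The stirrer toggle is at top (183,230), and the yellow-capped white bottle is at top (323,213). Next I measure the deck and the bat.

Run:
```python
from h import *
c=dict(np.load('/tmp/top.npz')); W=world(c)
m=(abs(W[...,2]-.08)<.008)&(c['range_z']>0); m=m.astype(np.uint8); m[:,:360]=0; m[:,560:]=0
m=cv2.morphologyEx(m,cv2.MORPH_CLOSE,np.ones((5,5)))
n,l,st,_=cv2.connectedComponentsWithStats(m); k=1+st[1:,4].argmax(); print(st[k])
cn=max(cv2.findContours((l==k).astype(np.uint8),0,2)[0],key=cv2.contourArea)
b=cv2.boxPoints(cv2.minAreaRect(cn)); print(b)
# dark switch plate on deck: corners; bat points above deck
P=W[l==k]; print('deck z',np.median(P[:,2]))
pw=np.array([ray(c,*p[0],.08)[:2] for p in cn],np.float32); r=cv2.minAreaRect(pw); print('rect',r,cv2.boxPoints(r))
for n,(u0,u1,v0,v1) in {'top':(420,465,200,250),'scene':(170,232,290,345)}.items():
    c=dict(np.load(f'/tmp/{n}.npz')); W=world(c)[v0:v1,u0:u1].reshape(-1,3); s=W[(W[:,2]>.092)&(W[:,2]<.14)]
    print(n,len(s)); 
    for a in np.arange(.092,.135,.007):
        q=s[(s[:,2]>=a)&(s[:,2]<a+.007)]
        if len(q): print(len(q),q.mean(0).round(4))
    cv2.imwrite(f'pics/{n}c.png',cv2.resize(c['image'][v0:v1,u0:u1,::-1],None,fx=8,fy=8,interpolation=2))
a,b2=[cv2.imread(f'pics/{n}c.png') for n in('top','scene')]
h=max(a.shape[0],b2.shape[0]); o=np.zeros((h,a.shape[1]+b2.shape[1],3),np.uint8); o[:a.shape[0],:a.shape[1]]=a; o[:b2.shape[0],a.shape[1]:]=b2
o=cv2.resize(o,None,fx=.9,fy=.9); print(o.shape); cv2.imwrite('pics/crops.png',o)
```

```text
[  373    80   154   192 12822]
[[370.82236  105.16046 ]
 [479.957     74.845276]
 [526.96277  244.06592 ]
 [417.8281   274.3811  ]]
deck z 0.08013943957690292
rect ((0.6087844967842102, -0.19689911603927612), (0.27774837613105774, 0.17965403199195862), 13.611838340759277) [[ 0.4526708  -0.1422782 ]
 [ 0.49495113 -0.3168862 ]
 [ 0.7648982  -0.25152004]
 [ 0.72261786 -0.07691205]]
top 93
9 [ 0.5254 -0.1813  0.0958]
9 [ 0.523  -0.1821  0.1021]
14 [ 0.5203 -0.1823  0.1091]
15 [ 0.5159 -0.1828  0.1163]
44 [ 0.5121 -0.186   0.1235]
2 [ 0.5123 -0.1848  0.1272]
scene 161
22 [ 0.5266 -0.1814  0.0956]
26 [ 0.5236 -0.1825  0.1028]
27 [ 0.5208 -0.1829  0.1097]
31 [ 0.5182 -0.1837  0.1168]
52 [ 0.5135 -0.1847  0.1235]
3 [ 0.5143 -0.1852  0.1276]
(396, 770, 3)
```

View pics/crops.png

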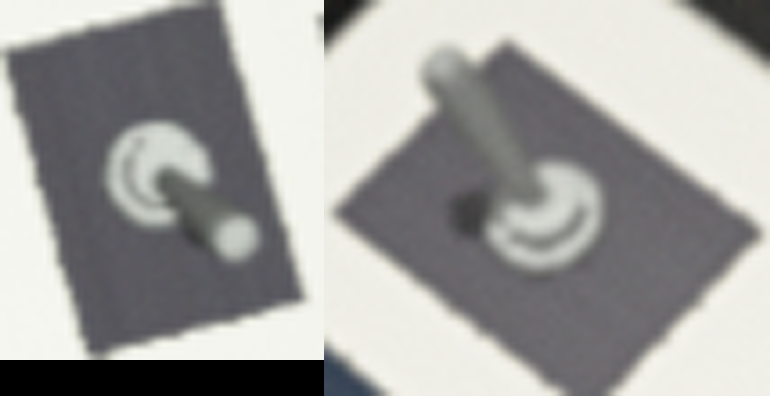

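Run:
```python
from h import *
from scipy.spatial.transform import Rotation as Ro
for n in('top','scene'):
    W=world(dict(np.load(f'/tmp/{n}.npz'))); m=(W[...,2]>.03)&(W[...,1]<-.34)&(W[...,0]>.25)
    q=W[m]; print(n,m.sum(), q.min(0) if len(q) else '', q.max(0) if len(q) else '')
s=sensors.read_state(); R=Ro.from_rotvec(s['eef_rot']).as_matrix(); print(R.round(3)); p=s['position']
e=np.array([np.cos(np.radians(13.61)),np.sin(np.radians(13.61)),0]); piv=np.array([.532,-.1802,.084])
for name,x,z in(('hover',-.055,.2),('down',-.055,.106)):
    t=piv+x*e; t[2]=z; print(name,t,(R.T@(t-p)).round(4))
print('yaw of tool x',np.degrees(np.arctan2(R[1,0],R[0,0])),'y',np.degrees(np.arctan2(R[1,1],R[0,1])),'e in tool',R.T@e)
```

```text
top 12548 [ 0.43792009 -0.51252063  0.03000577] [ 0.92519074 -0.34008148  0.14254936]
scene 3113 [ 0.44709527 -0.47400646  0.03000444] [ 0.59767508 -0.43296191  0.15121683]
[[ 0.954  0.301 -0.   ]
 [ 0.301 -0.954  0.001]
 [ 0.    -0.001 -1.   ]]
hover [ 0.4785444  -0.19314215  0.2       ] [ 0.3982 -0.2465  0.0311]
down [ 0.4785444  -0.19314215  0.106     ] [ 0.3982 -0.2464  0.1251]
yaw of tool x 17.51887530736362 y -72.48111580042999 e in tool [9.97673721e-01 6.81699499e-02 7.07884843e-05]
```

```bash
python3 -m crank '[[[0.398,-0.2465,0.03,0,0,3.9,-1],[0.398,-0.2465,0.03,0,0,3.9,-1],[0.398,-0.2465,0.03,0,0,3.9,-1],[0.398,-0.2465,0.03,0,0,3.9,-1],[0.398,-0.2465,0.03,0,0,3.9,-1],[0.398,-0.2465,0.03,0,0,3.9,-1],[0.398,-0.2465,0.03,0,0,3.9,-1],[0.398,-0.2465,0.03,0,0,3.9,-1],[0.398,-0.2465,0.03,0,0,3.9,-1],[0.398,-0.2465,0.03,0,0,3.9,-1],[0.398,-0.2465,0.03,0,0,3.9,-1],[0.398,-0.2465,0.03,0,0,3.9,-1],[0.398,-0.2465,0.03,0,0,3.9,-1],[0.398,-0.2465,0.03,0,0,3.9,-1]]]'
python3 - <<'E'
from h import *
c=grab('scene','s2.png')
E
```

```text
time_s: 1.5
position: [0.4779, -0.1942, 0.2014]
eef_rot: [3.12, 0.37, 0.0]
ft_force: [-0.3, -0.0, 0.2]
width: 0.0002
grip_force: 0.0
```

View pics/s2.png

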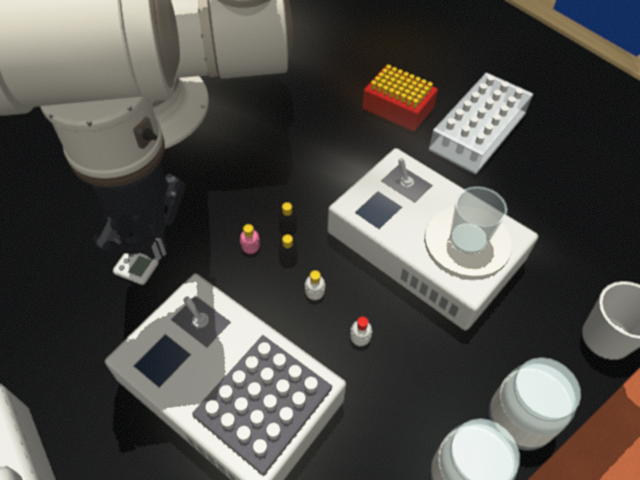

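The gripper is above and in front of the heater, with its fingertip near (158,252). The bat, at (195,310), is still leaning to the front. I'll check the projection before descending.

Run:
```python
from h import *
c=dict(np.load('/tmp/scene.npz')); s=sensors.read_state(); print(s['position'],s['time_s'])
print(cv2.projectPoints(np.array([s['position'],[.512,-.185,.125]],float),c['rvec'],c['tvec'],c['intrinsics'],None)[0].reshape(-1,2))
W=world(c)[225:262,145:172].reshape(-1,3); print(W[W[:,2]>.19].min(0),W[W[:,2]>.19].max(0),W[:,2].min())
```

```text
[ 0.47795851 -0.19417598  0.20138889] 1.55
[[155.37772061 254.71445232]
 [185.8594392  298.68737975]]
[ 0.47125359 -0.30162586  0.20271875] [ 0.92441844 -0.16588647  0.83044001] -0.003653692664128987
```

```bash
python3 -m crank '[[[0,0,0.03,0,0,0,-1],[0,0,0.06,0,0,0,-1],[0,0,0.085,0,0,0,-1],[0,0,0.095,0,0,0,-1],[0,0,0.095,0,0,0,-1],[0,0,0.095,0,0,0,-1]]]'
python3 -m crank '[[[0.008,0,0,0,0,0,-1],[0.015,0,0,0,0,0,-1],[0.02,0,0,0,0,0,-1],[0.025,0,0,0,0,0,-1],[0.03,0,0,0,0,0,-1],[0.035,0,0,0,0,0,-1],[0.04,0,0,0,0,0,-1],[0.044,0,0,0,0,0,-1],[0.048,0,0,0,0,0,-1],[0.048,0,0,0,0,0,-1],[0.048,0,0,0,0,0,-1]]]'
python3 - <<'E'
from h import *
c=grab('scene')
cv2.imwrite('pics/s3.png',cv2.resize(c['image'][220:380,100:300,::-1],None,fx=3,fy=3))
E
```

```text
time_s: 2.15
position: [0.4788, -0.1939, 0.1075]
eef_rot: [3.119, 0.372, 0.002]
ft_force: [-0.7, -0.4, -0.4]
width: 0.0
grip_force: 0.0
time_s: 3.25
position: [0.5251, -0.1821, 0.1063]
eef_rot: [-3.119, -0.373, -0.0]
ft_force: [0.2, 0.4, 0.2]
width: 0.0002
grip_force: 0.0
```

View pics/s3.png

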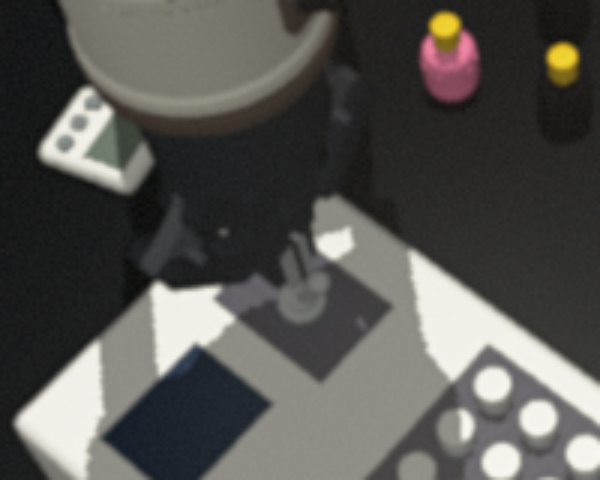

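The crop shows the fingers over the bat's root near (300,270), with no contact force left. I'll retreat and look.

```bash
python3 -m crank '[[[-0.015,0,0,0,0,0,-1],[-0.03,0,-0.01,0,0,0,-1],[-0.04,0,-0.05,0,0,0,-1],[-0.08,0,-0.1,0,0,0,-1],[-0.12,0,-0.12,0,0,0,-1],[-0.14,0,-0.12,0,0,0,-1],[-0.14,0,-0.12,0,0,0,-1],[-0.14,0,-0.12,0,0,0,-1]]]'
python3 - <<'E'
from h import *
c=grab('scene','s4.png')
W=world(c)[270:345,160:240].reshape(-1,3); s=W[(W[:,2]>.092)&(W[:,2]<.14)]
for a in np.arange(.092,.135,.007):
    q=s[(s[:,2]>=a)&(s[:,2]<a+.007)]
    if len(q): print(len(q),np.median(q,0).round(4))
E
```

```text
time_s: 4.1
position: [0.3883, -0.2153, 0.2265]
eef_rot: [3.119, 0.37, 0.001]
ft_force: [0.6, 0.4, -0.3]
width: 0.0001
grip_force: 0.0
11 [ 0.5343 -0.1826  0.0942]
6 [ 0.5377 -0.1814  0.1037]
6 [ 0.5424 -0.1816  0.1105]
10 [ 0.5474 -0.1803  0.1173]
46 [ 0.5474 -0.1769  0.1244]
1 [ 0.5468 -0.1745  0.1287]
```

View pics/s4.png

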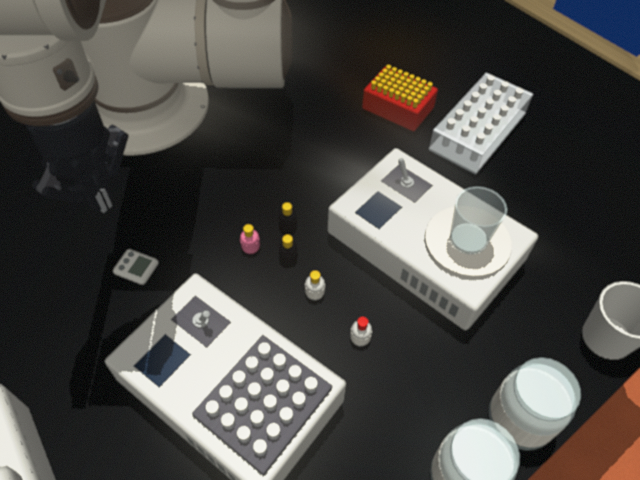

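The heater bat, at (205,316), now leans back towards the tubes: its end is about 18 mm behind the pivot. The stirrer toggle at (403,170) is still off, and the bottle at (315,286) is standing where it was.

```bash
python3 -c "from bench import bot; print(bot.finish_job())"
```

```text
the job is handed in; nothing more can be done
None
```

The block heater's toggle is flipped to on, leaning back towards the tubes; the stirrer's toggle is still off, the yellow-capped bottle is standing untouched, and the job was handed in at about 4 s.

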